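# Register a new additive cartridge on the lens edger's coolant doser

## Robot

A 7-joint arm with a two-finger parallel gripper is mounted at the origin on the work surface. World frame = base frame: x ahead of the robot, y to its left, z up, the work surface at z = 0. Lengths are in m, angles in rad, forces in N, time in s.
With the tool pointing down it reaches from about 0.4 to 0.875 m from the base axis. Payload 6.5 kg.
Tool frame: the origin (TCP) lies on the centre line of the jaws, within the pads' length; the fingertips stand 25 mm ahead of it and the grasp point (between the pads) lies 6 mm ahead of it; z points along the fingers, y is the line along which they close (so a half turn about z gives the same grasp; the last joint's range is limited). The gripper opens to 88 mm and grips with 3 to 60 N. Pads are 18 mm wide; open, the fingers measure 123 mm over their backs; the gripper's body (75 mm by 187 mm) begins 45 mm behind the grasp point.
Start: joints at [-1.254, 0.536, -0.004, 1.538, 0.003, 1.067, -0.071], TCP at [0.243, 0.603, 0.264] pointing down, gripper open.
Joint ranges: [-2.7, 2.7], [-0.37, 2.16], [-1.27, 1.26], [0.24, 2.4], [-1.31, 4.45], [0.19, 1.91], [-2.76, 2.76]. Speed limits (rad/s): [2.39, 2.39, 3.14, 3.14, 3.14, 3.14, 3.14].

## Interface

Orientations are given as a unit quaternion [x, y, z, w].
In Python, from plant import * gives the robot as it stands. The module is installed in compiled form; this text tells all that it offers. Calls block until the motion is done:
- move_ptp(position, orientation): joint-space move of the TCP to a pose.
- movel(position, orientation=None, feed=0.15): straight line of the TCP; orientation=None keeps the orientation; feed is the mean speed in m/s.
- movej(angles): joint-space move.
- move_gripper(opening, strength=None): finger opening in m; strength is the grip in N (None keeps the last); returns when the fingers have stopped.
- dwell(seconds).
- inverse_kinematics(position, orientation): joint angles nearest the present ones, or None.
- get_state(): the state.
- camera(name): name is "side" or "top"; returns the picture (480x640x3 uint8, blue, green, red); there is no depth.
- get_calibration(name): a dict with "K" (3x3 intrinsics, pixels), "view" (4x4, takes a point from world to camera coordinates). Camera axes: x right, y down, z forward; pixel columns grow to the right and rows downward; lengths in m; the calibration is good to about 2 mm. A picture is of the moment at which its call begins. get_calibration takes no time and is no camera call.
A pose or a line that the arm cannot do raises Unreachable and nothing moves.
- finish_job(): hands the job in; it is judged then, once.
Trained networks look in the newest picture that a camera, given by its name, has taken for a name from the list of things; names that differ only in an ending like _2 or _b are one class to them, and where a whole thing is asked for, a point or a joint stands for the part that bears it (a point fixed in the world has none). Each returns a list of dicts, best first, with "confidence" (0 to 1); they miss things now and then, are a little off and sometimes report something else, mostly with a low value. They report only what shows in the picture. A call takes as long as a camera call.
- masks_of(camera, name): "pixels" (480x640 bool, what is visible of it) and "pixel" ([column, row] in pixels, amid what is visible of it).
The state is a dict: "clock": time; "q": joint angles; "qvel": joint speeds; "joint_efforts": joint torques, N m; "tool_pos": TCP position; "eef_rot": TCP orientation; "ft_force": force on the tool from outside, world axes, zero at the start; "wrist_torque": the same for the moment, N m; "width": finger opening in m; "grasp_force": force on a finger pad.
Only numpy, scipy, OpenCV 4.12 (cv2) and the standard library are available. Lean on these libraries where they do the work, as an engineer would, in place of code of your own. Each camera call takes 0.05 s, during which the arm holds its last target. There are 200 camera calls.

## Task

A new additive cartridge has been dropped into the coolant doser beside the lens edger. Turn the cartridge in its well until its barcode label squarely faces the reader block and leave it standing fully seated; only then take the reset pin (the tool with the round collar) from the tool stand, reach its shank through the round aperture in the doser's top and hold the recessed reset button fully down. Finish while still gripping the pin and holding the button down, and leave the other tools, the job tray and the pen cup where they are.

Things in the scene. Friction and masses are not known exactly. Their poses are not given: they have to be found in the camera images.
- doser: Coolant additive doser: an off-white and dark-grey box, 200 (x) x 300 (y) x 75 mm high, fixed on the counter but standing in a different place and yaw each time. Origin at the centre of its underside; z up, its own x points from its front (vents) to its back, its own y along its length. The cartridge well and the reader are on its -y half, the small aperture on its +y half; behind the aperture a sloped display stands up to 30 mm above the top.
- well (a point): Centre of the mouth of the round cartridge well in the doser's top, 75 mm above the counter: 69 mm diameter, 32 mm deep, flat floor.
- reader (a point): Centre of the dark window of the reader block. The block (50 wide x 35 deep x 65 mm high) is fixed on the doser's top beside the well, 140 mm high over the counter; its window is 47 mm from the well's axis, in the doser's +y direction, and looks along the doser's -y at the cartridge.
- cartridge_center (a point): Middle (half-way up its body) of the white cylindrical additive cartridge: 66 mm diameter, 128 mm high without its grip bar, about 0.35 kg, loose, standing upright in the well and sunk 32 mm into it, free to turn there with light friction. When seated this point is 107 mm above the counter. z is up along its axis, its own x points from the axis out through the barcode label; the label faces the reader when this x points along the doser's +y.
- cartridge_bar (a point): Centre of the grip bar moulded across the cartridge's top, on its axis, 77 mm above cartridge_center (184 mm above the counter when seated). The bar is 42 mm long along the cartridge's x, 12 mm thick along its y and 26 mm high. A pointed lug, 10 mm high, at the foot of one end of the bar, on the cap, points to the label's side.
- cartridge_tag (a point): Centre of the flat barcode label pad on the cartridge's side, 28 mm wide and 50 mm high, 34 mm from the cartridge's axis, at the height of the reader's window.
- stand: Dark wooden tool stand, 70 (x) x 150 (y) x 72 mm high, fixed on the counter, at a different place and yaw each time. Origin at the centre of its underside. Three holes of 9 mm diameter in its top, 45 mm apart in a row along its y; a tool stands upright in each, its shank down the hole. Which tool is in which hole varies.
- pin: The reset pin: a loose stylus of 45 g, standing upright in the stand. Origin at the centre of the end face of its shank, z up along it. From the bottom: a steel shank of 6 mm diameter and 62 mm length, a flat round collar of 28 mm diameter and 4 mm thickness that rests on the stand's top, then a plain straight black handle of 16 mm diameter and 70 mm length with a flat top.
- pin_handle (a point): Middle of the reset pin's handle, where to grip it; 101 mm above the pin's tip along its axis and 35 mm below its flat top; 111 mm above the counter while in the stand.
- pin_tip (a point): Lower end of the pin's shank, on its axis.
- aperture (a point): Centre of the mouth of the round aperture in the doser's top, 75 mm above the counter: 12 mm diameter, straight down, with a 2 mm chamfer and a thin grey bezel ring around it. The reset button lies inside it.
- reset (a joint): How far the reset button is pressed down, m: 0 untouched, 0.004 fully down on its stop. A spring pushes it back: about 2 N to start it, 6 N at its stop. Counts as held down above 0.003.
- reset_top (a point): The recessed reset button, a grey plunger of 10 mm diameter in the middle of the aperture. This point is the centre of its top face, which lies 20 mm below the mouth of the aperture when untouched.
- driver_slim_handle (a point): Middle of the slim metal handle (10 mm diameter, a 15 mm disc cap on top, 127 mm total length) of a small screwdriver standing in the stand. Not to be disturbed.
- driver_fat_handle (a point): Middle of the short, fat tapered handle (23 mm diameter, 50 mm high) of another screwdriver standing in the stand. Not to be disturbed.
- job_tray: Red open job tray, 120 (x) x 170 (y) x 35 mm high, with two lens blanks, loose on the counter near the stand. Origin at the centre of its underside. Not to be disturbed.
- pen_cup: White pen cup with pens, 80 mm diameter, 150 mm high with its pens, loose on the counter to the doser's +y side. Origin at the centre of its underside. Not to be disturbed.

How it is judged:
By the outcome, as a careful person would: the job done as asked, in the order asked, and still so for the second after the job is handed in, while the arm keeps its last pose, push and grip.
It also fails if it takes over 72 s, if anything falls off the work surface, if the arm or the gripper's body presses on something with over 40 N, if the wrist force passes 120 N, or if a joint passes its speed limit or range.

## Working session

There is one attempt and no reset: what is moved stays moved. The work goes in short steps, each a Python script; the robot and the scene stay as the last script left them, time stands still between calls to the robot, and variables do not carry over. Pictures are saved under pics/ and viewed, at most 10 in all, crops included, and the job is handed in when it is done.

```bash
mkdir -p pics; python3 - <<'E'
from plant import *
import cv2,numpy as np
s=get_state();print(s['clock'],s['tool_pos'],s['eef_rot'],s['width'])
for c in("side","top"):
    im=camera(c);cv2.imwrite(f'pics/{c}0.png',im)
    k=get_calibration(c);print(c,np.round(k['K'],1).tolist(),np.round(k['view'],4).tolist())
    for n in["cartridge_bar","cartridge_tag","reader","aperture","well","pin_handle","driver_slim_handle","driver_fat_handle","stand","doser","job_tray","pen_cup"]:
        print(n,[(np.round(d['pixel']).tolist(),round(d['confidence'],2),int(d['pixels'].sum())) for d in masks_of(c,n)[:3]])
print(get_state()['clock'])
E
```

```text
0.0 [0.24258828 0.60243087 0.26287024] [ 1.90196814e-01  9.81745613e-01 -8.44667672e-04 -1.03036350e-04] 0.08791119121068258
side [[440.0, 0.0, 319.9], [0.0, 440.0, 235.0], [0.0, 0.0, 1.0]] [[0.9602, -0.2787, 0.0189, -0.5198], [-0.1655, -0.622, -0.7653, 0.2361], [0.2251, 0.7317, -0.6434, 0.9313], [0.0, 0.0, 0.0, 1.0]]
cartridge_bar [([329.0, 232.0], 0.59, 1329)]
cartridge_tag [([302.0, 398.0], 0.68, 3412), ([328.0, 229.0], 0.64, 1249)]
reader [([299.0, 253.0], 0.91, 7538)]
aperture [([300.0, 253.0], 0.94, 7488), ([327.0, 232.0], 0.63, 1364)]
well []
pin_handle [([300.0, 372.0], 0.79, 358)]
driver_slim_handle [([292.0, 346.0], 0.49, 181)]
driver_fat_handle [([309.0, 392.0], 0.55, 215)]
stand [([302.0, 396.0], 0.96, 3633), ([302.0, 370.0], 0.28, 361)]
doser [([300.0, 248.0], 0.76, 7624)]
job_tray [([387.0, 403.0], 0.56, 6266)]
pen_cup [([297.0, 169.0], 0.86, 1022), ([302.0, 251.0], 0.7, 7571)]
top [[451.2, 0.0, 314.6], [0.0, 451.2, 241.2], [0.0, 0.0, 1.0]] [[-0.0015, -0.9999, 0.0113, 0.0865], [-0.9855, -0.0005, -0.1696, 0.5486], [0.1696, -0.0114, -0.9854, 0.958], [0.0, 0.0, 0.0, 1.0]]
cartridge_bar [([318.0, 219.0], 0.73, 1170)]
cartridge_tag [([318.0, 219.0], 0.56, 1076)]
reader [([285.0, 250.0], 0.74, 11913), ([496.0, 290.0], 0.73, 116)]
aperture [([282.0, 247.0], 0.8, 11882)]
well [([282.0, 246.0], 0.91, 11940), ([472.0, 292.0], 0.43, 206)]
pin_handle [([458.0, 294.0], 0.7, 92), ([474.0, 292.0], 0.66, 232)]
driver_slim_handle [([457.0, 294.0], 0.53, 94)]
driver_fat_handle [([498.0, 288.0], 0.59, 117), ([284.0, 246.0], 0.33, 12030)]
stand [([465.0, 297.0], 0.61, 2115)]
doser [([287.0, 247.0], 0.57, 12064)]
job_tray [([479.0, 226.0], 0.58, 4210)]
pen_cup [([140.0, 221.0], 0.87, 1578)]
1.3
```

View pics/top0.png

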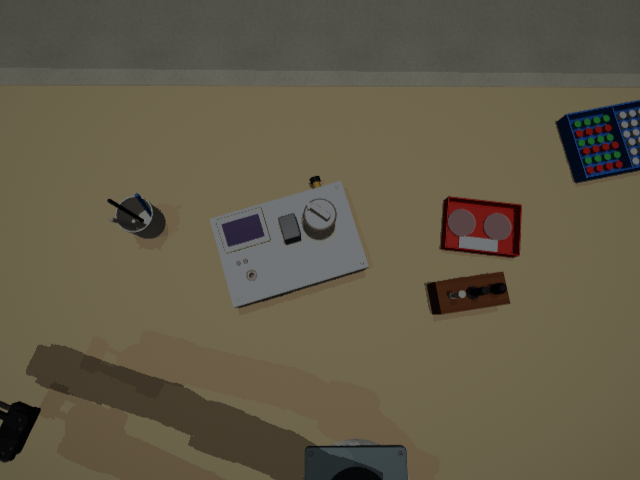

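View pics/side0.png

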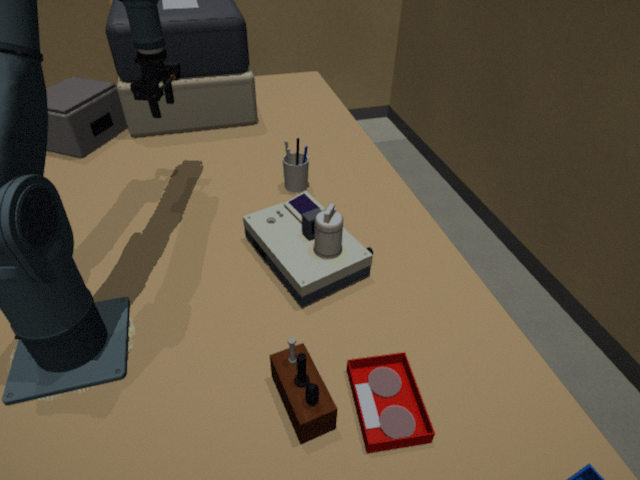

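The top view shows the doser around (287,247), the bar at (318,213), the aperture at about (251,275), and the stand at (468,293) with the pin in its middle hole. Next I'll look at enlarged crops of both.

```bash
cat > h.py <<'E'
import numpy as np,cv2
from plant import *
from scipy.spatial.transform import Rotation as R
def bp(c,px,z):
    k=get_calibration(c);V=np.array(k['view']);K=np.array(k['K'])
    d=V[:3,:3].T@np.linalg.inv(K)@np.array([px[0],px[1],1.]);o=-V[:3,:3].T@V[:3,3]
    return o+d*(z-o[2])/d[2]
def pj(c,p):
    k=get_calibration(c);q=np.array(k['K'])@((np.array(k['view'])@np.append(p,1))[:3]);return q[:2]/q[2]
def down(yaw): # tool z down, tool y (closing) at world angle yaw
    y=np.array([np.cos(yaw),np.sin(yaw),0]);z=np.array([0,0,-1.]);return R.from_matrix(np.c_[np.cross(y,z),y,z]).as_quat()
E
python3 - <<'E'
from h import *
t=cv2.imread('pics/top0.png');s=cv2.imread('pics/side0.png')
def crop(im,x,y,w,h,f,n): cv2.imwrite(n,cv2.resize(im[y:y+h,x:x+w],None,fx=f,fy=f,interpolation=cv2.INTER_CUBIC))
crop(t,205,170,170,140,4.7,'pics/c1.png') 
a=cv2.resize(t[265:320,420:520],None,fx=4,fy=4,interpolation=cv2.INTER_CUBIC)
b=cv2.resize(s[195:275,285:385],None,fx=4,fy=4,interpolation=cv2.INTER_CUBIC)
cv2.imwrite('pics/c2.png',np.vstack([a,b]))
E
```

```text
(no output)
```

View pics/c1.png

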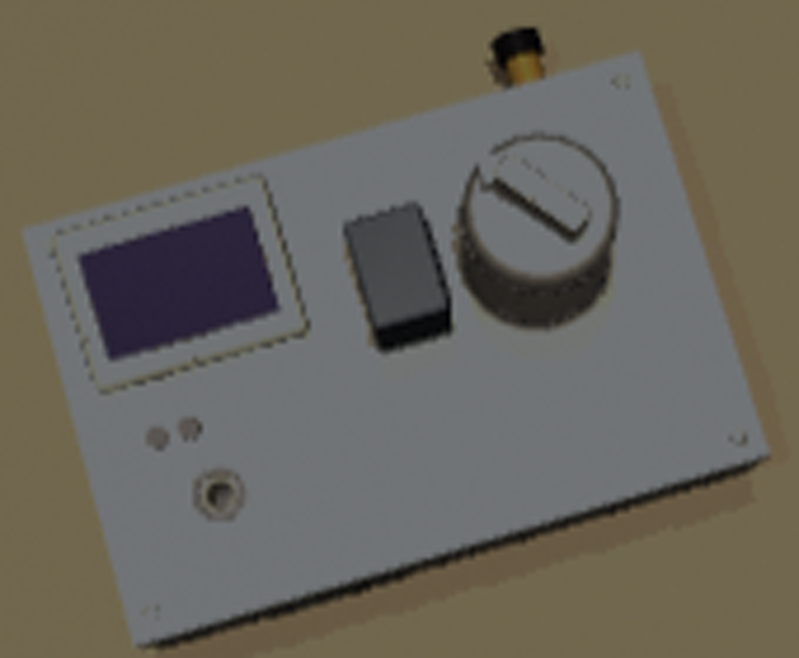

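View pics/c2.png

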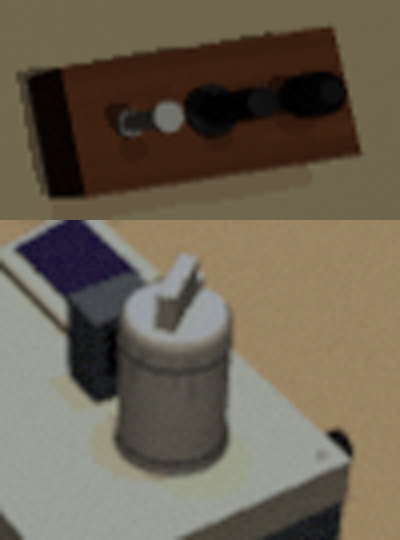

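```bash
python3 - <<'E'
from h import *
f=lambda x,y,z:bp('top',((x+.5)/4.7-.5+205,(y+.5)/4.7-.5+170),z)[:2]
C=np.array([f(*p,.075) for p in[(22,230),(638,52),(768,458),(137,645)]])
print(C.round(4).tolist(),np.linalg.norm(C-np.roll(C,1,0),axis=1).round(4),C.mean(0).round(4))
e=[C[0]-C[1],C[3]-C[2],]
print('y ang',[np.degrees(np.arctan2(v[1],v[0])) for v in e],'x ang+90',[90+np.degrees(np.arctan2(v[1],v[0])) for v in (C[0]-C[3],C[1]-C[2])])
B=np.array([f(*p,.197) for p in[(515,150),(592,210),(575,238),(497,180)]])
print('bar',B.round(4).tolist(),B.mean(0),[np.degrees(np.arctan2(*(v[::-1]))) for v in(B[0]-B[1],B[3]-B[2])],np.linalg.norm(B[0]-B[1]))
print('cap',f(541,207,.171),'ap',f(219,494,.075))
g=lambda x,y,z:bp('top',((x+.5)/4-.5+420,(y+.5)/4-.5+265),z)[:2]
print('pin top',g(262,101,.146),'collar',g(211,110,.076),'slimtop',g(168,117,.137),'slim base',g(130,123,.072))
S=np.array([g(*p,.072) for p in[(62,70),(332,28),(360,154),(82,195)]]);print('stand',S.mean(0),[np.degrees(np.arctan2(*(v[::-1]))) for v in(S[0]-S[1],S[3]-S[2])],np.linalg.norm(S-np.roll(S,1,0),axis=1))
print('side chk: pin top side px->',bp('side',(301,357),.146))
E
```

```text
[[0.5937, 0.3155], [0.6799, 0.0293], [0.4877, -0.0279], [0.4036, 0.2569]] [0.199  0.2989 0.2005 0.297 ] [0.5412 0.1434]
y ang [np.float64(106.75062344812628), np.float64(106.45002519073391)] x ang+90 [np.float64(107.12490780176302), np.float64(106.56730750652244)]
bar [[0.6, 0.0886], [0.575, 0.0574], [0.5633, 0.0644], [0.5874, 0.096]] [0.58142286 0.07659072] [np.float64(51.264688644458396), np.float64(52.66047367078785)] 0.040028152213502775
cap [0.58230825 0.07749594] ap [0.47131619 0.22174919]
pin top [ 0.43427703 -0.24915375] collar [ 0.43393219 -0.2488786 ] slimtop [ 0.42695022 -0.20517438] slim base [ 0.42730318 -0.206556  ]
stand [ 0.43345973 -0.24937579] [np.float64(98.71250173501325), np.float64(98.12755629667437)] [0.06652941 0.1486099  0.06802097 0.15099196]
side chk: pin top side px-> [ 0.43221742 -0.25013434  0.146     ]
```

```bash
python3 - <<'E'
from h import *
p=np.array([.582,.077]);a=np.radians(52+90);T=np.radians(106.7-52)
for off in(0,np.pi):
    print([None if (q:=inverse_kinematics([*p,.2],down(a+off+t))) is None else np.round(q,2).tolist() for t in(0,T)])
off=min((0,np.pi),key=lambda o:max(abs(inverse_kinematics([*p,.2],down(a+o+t))[6]) for t in(0,T)))
print(off)
move_ptp([*p,.30],down(a+off));move_gripper(.05)
movel([*p,.202],feed=.12)
s=get_state();print(s['clock'],s['tool_pos'],s['ft_force'])
move_gripper(.0,12)
s=get_state();print(s['width'],s['grasp_force'],s['ft_force'],s['wrist_torque'])
for i in range(1,7): movel([*p,.202],down(a+off+T*i/6),feed=.05)
s=get_state();print(s['clock'],s['q'],s['width'],s['ft_force'],s['wrist_torque'])
move_gripper(.05);movel([*p,.32],feed=.2)
move_ptp([.434,-.2495,.28],down(np.radians(8.4)))
im=camera('top');cv2.imwrite('pics/top1.png',im);sd=camera('side')
A=cv2.resize(im[180:290,270:370],None,fx=5,fy=5,interpolation=cv2.INTER_CUBIC);B=cv2.resize(sd[195:305,285:335],None,fx=5,fy=5,interpolation=cv2.INTER_CUBIC)
cv2.imwrite('pics/c3.png',np.hstack([A,B]));s=get_state();print(s['clock'],s['q'],s['tool_pos'])
E
```

```text
[[-0.17, 0.51, -0.05, 1.76, 0.03, 0.87, 2.24], [-0.93, 0.78, 1.09, 1.81, -0.8, 1.07, -2.38]]
[[-0.63, 0.57, 0.59, 1.79, -0.39, 0.9, -0.54], [-0.52, 0.53, 0.43, 1.78, -0.28, 0.88, 0.32]]
3.141592653589793
5.2167 [0.58258274 0.07692265 0.2027169 ] [-0.49892539 -0.6364309   0.39172457]
0.011809737579871672 11.96763462619856 [ 0.2089179  -0.01228266  0.21100603] [-0.10656229  0.10756548  0.03345273]
7.725 [-0.44667811  0.51769042  0.32205281  1.77853248 -0.20526002  0.87810008
  0.25297835] 0.011818185266206005 [-0.32619593  0.06552697  2.72001398] [-0.07936493  0.0561114   0.01110287]
10.625 [-0.04699932  0.28921648  0.57571254  1.93508285 -0.18964618  0.97024688
  0.76684759] [ 0.43509492 -0.248332    0.27997757]
```

View pics/c3.png

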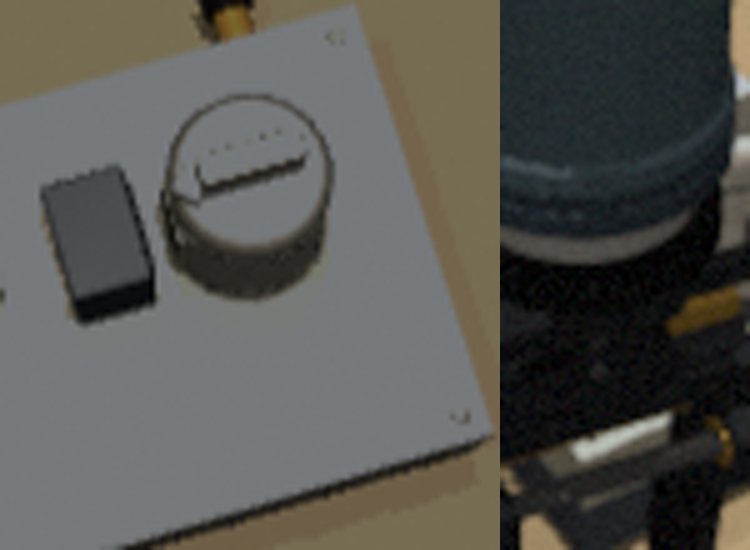

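The lug now points left at the reader (crop (180,195)), and the cap is centred where it was, at (320,214). I'll check the bar's angle numerically.

```bash
python3 - <<'E'
from h import *
def fit(im,x0,x1,y0,y1,name,z,flip=1):
    g=cv2.cvtColor(im,cv2.COLOR_BGR2GRAY).astype(float)[y0:y1,x0:x1]
    xs=np.arange(x0,x1);ys=np.arange(y0,y1)[:,None]
    w=np.clip(np.median(g)-15-g,0,None);c=(w*ys).sum(0)/np.maximum(w.sum(0),1e-9)
    ok=w.sum(0)>5;m,b=np.polyfit(xs[ok],c[ok],1)
    P,Q=[bp('top',(x,m*x+b),z)[:2] for x in(x0,x1)];d=P-Q
    print(name,ok.sum(),np.degrees(np.arctan2(d[1],d[0])),np.abs(c[ok]-m*xs[ok]-b).max())
im=cv2.imread('pics/top1.png')
fit(im,313,330,209,221,'bar',.19)
# doser front lower edge: top/side boundary via gradient
g=cv2.GaussianBlur(cv2.cvtColor(im,cv2.COLOR_BGR2GRAY).astype(float),(0,0),.8)
for nm,x0,x1,ya,yb in(('front',240,360,(302,267.5),10,),('back',215,300,(218.5,194),10)) and []: pass
def edge(x0,x1,y0,y1,z,nm,sgn):
    xs=np.arange(x0,x1);yc=y0+(y1-y0)*(xs-x0)/(x1-x0);c=[]
    for x,y in zip(xs,yc):
        r=np.arange(int(y)-5,int(y)+6);d=np.clip(sgn*np.gradient(g[r,x]),0,None);c.append((d*r).sum()/d.sum())
    c=np.array(c);m,b=np.polyfit(xs,c,1);k=abs(c-m*xs-b)<1;m,b=np.polyfit(xs[k],c[k],1)
    P,Q=[bp('top',(x,m*x+b),z)[:2] for x in(x0,x1)];d=P-Q;print(nm,np.degrees(np.arctan2(d[1],d[0])),k.mean())
edge(240,360,305.5,269,.075,'front',-1)
edge(216,300,216.7,192.5,.075,'back',1)
E
```

```text
bar 17 106.43138117127361 0.21575548986317017
front 106.8170746640365 1.0
back 108.41272832254982 0.9404761904761905
```

Bar at 106.4° against the doser's 106.8°, so the label is square to the reader. Next, the pin.

```bash
python3 - <<'E'
from h import *
p=[.4338,-.2493];Q=down(np.radians(8.4))
movel([*p,.20],Q,feed=.15);movel([*p,.119],feed=.1)
s=get_state();print(s['clock'],s['tool_pos'],s['ft_force'])
move_gripper(0,40);s=get_state();print(s['width'],s['grasp_force'],s['ft_force'],s['tool_pos'])
movel([*p,.33],feed=.12)
a=[.4713,.2217]
q=inverse_kinematics([*a,.33],Q);print(np.round(q,2))
move_ptp([*a,.33],Q);movel([*a,.20],feed=.12);dwell(.3)
s=get_state();print(s['clock'],s['tool_pos'],s['width'],s['grasp_force'],s['ft_force'])
im=camera('top');sd=camera('side')
t=[*s['tool_pos'][:2],s['tool_pos'][2]-.109]
print('exp tip',pj('side',t),pj('top',t),'ap',pj('side',[*a,.075]),pj('top',[*a,.075]))
cv2.imwrite('pics/top2.png',im);cv2.imwrite('pics/side2.png',sd)
x,y=map(int,pj('side',[*a,.1]))
A=cv2.resize(sd[y-30:y+30,x-40:x+40],None,fx=9,fy=9,interpolation=cv2.INTER_CUBIC)
cv2.imwrite('pics/c4.png',A);print(x-40,y-30)
x,y=map(int,pj('top',[*a,.1]))
A=cv2.resize(im[y-30:y+30,x-40:x+40],None,fx=9,fy=9,interpolation=cv2.INTER_CUBIC)
cv2.imwrite('pics/c5.png',A);print(x-40,y-30)
E
```

```text
12.2667 [ 0.4341639  -0.24956575  0.11949597] [-0.31982196  0.68645185  0.01564528]
0.014953258816131762 39.999155178666115 [0.43249196 0.36969322 0.05007173] [ 0.43381297 -0.24926854  0.11905502]
[-0.79  0.25  0.32  1.82 -0.09  1.09 -0.3 ]
18.0583 [0.47145726 0.22179138 0.20030443] 0.014573185404182995 39.99904554337263 [-0.27491933 -0.58414656 -0.12352148]
exp tip [270.86394615 215.80540919] [250.19440218 273.89456061] ap [271.14057196 220.7790113 ] [251.2250729  274.72033996]
230 183
209 243
```

View pics/c4.png

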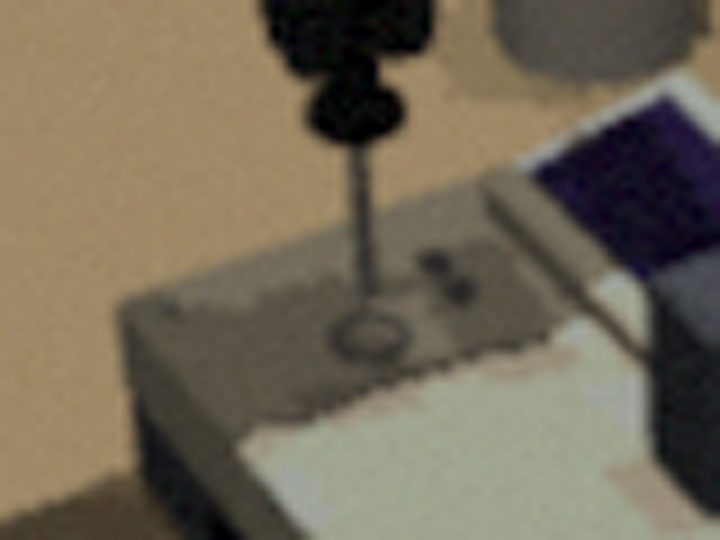

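View pics/c5.png

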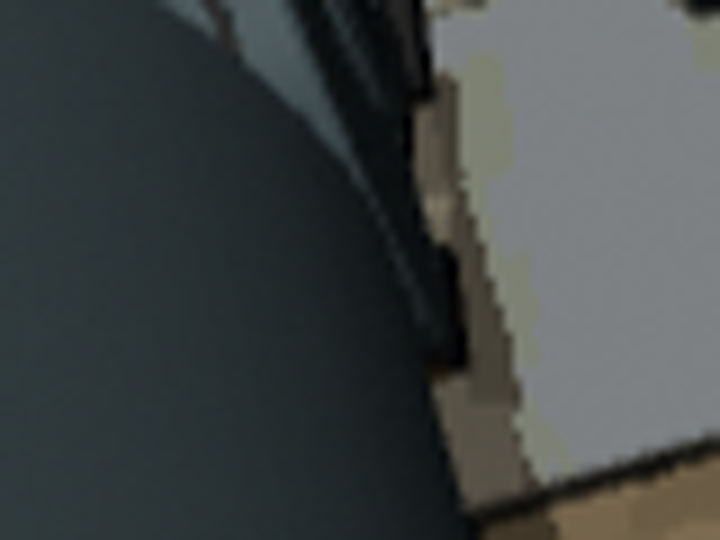

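In the side crop the tip is at (270.4,215.3) and the bezel centre at (270.6,220.0). Their offset matches the prediction to within 1 mm, so I'll go in while monitoring force.

```bash
python3 - <<'E'
from h import *
a=[.4713,.2217]
f0=get_state()['ft_force']
for z in [.186,.18,.174,.169,.166]+list(np.arange(.165,.151,-.001)):
    movel([*a,z],feed=.03);dwell(.15);s=get_state();f=s['ft_force']-f0
    print(round(z,3),s['tool_pos'][2].round(4),f.round(2))
    if f[2]>(3 if z>.1655 else 12) or np.hypot(*f[:2])>6: break
dwell(.3);s=get_state();print(s['clock'],s['tool_pos'],s['ft_force']-f0,s['width'],s['wrist_torque'])
E
```

```text
0.186 0.1861 [ 0.16 -0.54 -0.09]
0.18 0.18 [-0.25 -0.11  0.34]
0.174 0.174 [-0.67  0.67  0.41]
0.169 0.169 [-0.18 -0.52 -1.2 ]
0.166 0.166 [-0.49 -0.02 -0.04]
0.165 0.165 [-0.12 -0.3   0.11]
0.164 0.1641 [-0.78 -0.01  0.02]
0.163 0.1631 [ 0.87 -0.42  3.06]
0.162 0.1621 [-0.    0.59  2.41]
0.161 0.1611 [0.33 0.45 4.58]
0.16 0.1601 [-0.41  0.54  5.5 ]
0.159 0.1596 [-1.39 -0.55 10.77]
0.158 0.1594 [-2.63 -1.33 18.95]
24.2917 [0.47188441 0.22195762 0.15935411] [-3.81599024 -0.76868693 18.7900866 ] 0.015094201649826666 [-0.41357276  0.81630449 -0.04394043]
```

Spring ramp from 2 to 6 N, then a hard stop at the expected height: the button is fully down. One last look before I hand in.

```bash
python3 - <<'E'
from h import *
im=camera('side');cv2.imwrite('pics/side3.png',im[140:460,200:480].repeat(1,0))
s=get_state();print(s['tool_pos'],s['ft_force'],s['width'],s['clock'])
E
```

```text
[0.47190363 0.22195377 0.1593882 ] [-2.56776158 -0.20153171 16.90864718] 0.01477874562293721 24.3417
```

View pics/side3.png

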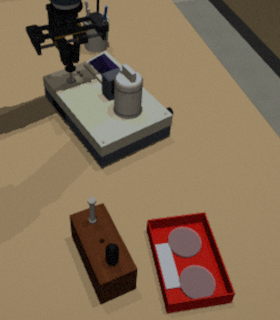

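The picture shows the cartridge seated at (128,95), the pin in the aperture at (72,70), and both drivers, the tray and the cup in place.

```bash
python3 -c "
from plant import *
print(finish_job())"
```

```text
the job is handed in; nothing more can be done
None
```

I handed the job in at about 24 s: the cartridge is seated with its label within about 1° of square to the reader (judged from the grip bar and lug), and the gripped reset pin holds the button on its stop at about 17 N; the last picture shows the other tools, tray and pen cup in place.

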